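Make up the fitting kit and the sanding kit

ROBOT

A 6-joint arm with a two-finger parallel gripper is mounted at the origin on a cart in front of the work surface, level with it; the furniture and walls round the work are solid. World frame = base frame: x ahead of the robot, y to its left, z up, the work surface at z = 0. Lengths are in mm, angles in rad, forces in N, time in s.
With the tool pointing down it reaches from about 275 to 750 mm from the base axis. Payload 10.2 kg.
Tool frame: the origin (TCP) lies between the finger pads; the fingertips stand 17 mm ahead of it and the grasp point (between the pads) lies 2 mm behind it; x points along the fingers, y is the direction in which the jaws open and shut, and the axes are right-handed (so a half turn about x gives the same grasp; the last joint's range is limited). The gripper opens to 88 mm and grips with 3 to 60 N. Pads are 18 mm wide; open, the fingers measure 123 mm over their backs; the gripper's body (75 mm by 187 mm) begins 45 mm behind the grasp point.
Start: joints at [-1.456, 0.313, 1.498, -0, 1.331, -0.223], TCP at [173.979, -495.341, 255.72] pointing down, gripper open.
Joint ranges: [-2.94, 2.94], [-0.97, 2.17], [0.19, 2.56], [-1.23, 4.37], [0.02, 3.11], [-2.88, 2.88]. Speed limits (rad/s): [2.39, 2.39, 3.01, 3.14, 3.14, 3.14].

INTERFACE

Orientations are given as a unit quaternion [x, y, z, w].
In Python, from cell import sensors, optics, workorder gives the robot as it stands.
- The arm moves only by the tool carry_out, never from a script. Its argument "rows" is a list of rows, each a list of 5 numbers: the closure, from 0 (fully open) to 1 (shut), then the shift along the tool's x, y, z in m, then the turn about the tool's x in rad. A call has 1 to 20 rows; each row shifts and turns the commanded pose from where the row before left it, along the tool's axes as they then stand; what a row does not reach is not made up. A row lasts 1/10 s, in which the tool goes at most 50 mm and 8.59 degrees, less where a joint would pass 70% of its speed; a pose out of reach is approached as far as the arm can. A call is refused whole if a number of a shift passes 0.05 or a number of a turn 0.15, either way. A call with a gripper value outside its range is refused whole. The fingers move at their own pace and stop on an object; "grip_force" is the grip in N (left out, the last holds). Time passes only in rows, so rows that do not move let the fingers close. It gives the time, the measured TCP pose, the force and the opening at its end, in the units of the state.
- sensors.get_state(): the state, without advancing time (a new reading comes with each control period).
- optics.grab_frame(name): name is "scene" or "top" or "wrist"; returns the picture (420x560x3 uint8, blue, green, red); there is no depth.
- optics.get_calibration(name): a dict with "fx", "fy", "cx", "cy" (pixels), "R" (3x3) and "t" (3): a world point X has camera coordinates R X + t. Camera axes: x right, y down, z forward; pixel columns grow to the right and rows downward; lengths in mm; the calibration is good to about 2 mm. A picture is of the moment at which its call begins: read the wrist's pose just before it. get_calibration takes no time and is no camera call; for the wrist camera it gives the pose at the moment of the call.
- workorder.sign_off(): hands the job in, once; it reports no verdict.
The state is a dict: "t": time; "joint_pos": joint angles; "joint_velocities": joint speeds; "tau": joint torques, N m; "position": TCP position; "tcp_rot": TCP orientation; "ft_force": force on the tool from outside, world axes, zero at the start; "moment": the same for the moment, N m; "gripper_width": finger opening in mm.
Only numpy, scipy, OpenCV 4.12 (cv2) and the standard library are available. Lean on these libraries where they do the work, as an engineer would, in place of code of your own. Each camera call takes 0.05 s, during which the arm holds its last target.

TASK

Make up the two kits from the stock lying between the two trays: the block plane and the tape measure go into the blue tray, the cork sanding block and the short, thick hardwood block into the orange tray. Set each one down flat, the way up it is now, squarely centred on the black outline painted for its shape, and let go of it. Leave the long thin offcut, the screwdriver and the oil stone where they are.

Things in the scene. Friction and masses are not known exactly. Their poses are not given: they have to be found in the camera images.
- blue_tray: Fixed shallow blue kit tray, outside 220 mm (its x) by 200 mm (its y); floor top 5 mm and rim top 10 mm above the worktop, rim 6 mm thick. Origin: centre of its underside, on the worktop; z up. Two black outlines are painted on the floor, their long sides along tray y: the long outline with well-rounded ends for the block plane (52 x 161 mm) is centred at tray x = -55 mm, y = 0; the short one for the tape measure (42 x 84 mm) at tray x = +55 mm, y = 0.
- orange_tray: Fixed shallow orange kit tray, outside 220 mm (its x) by 200 mm (its y); floor top 5 mm and rim top 10 mm above the worktop, rim 6 mm thick. Origin: centre of its underside, on the worktop; z up. Two black outlines are painted on the floor, their long sides along tray y: the wide outline for the sanding block (68 x 119 mm) is centred at tray x = -55 mm, y = 0; the narrower, longer one for the short hardwood block (46 x 136 mm) at tray x = +55 mm, y = 0.
- block_plane_center (a point): Black and steel block plane with a red-brown wooden palm rest, 46 x 155 x 58 mm high, about 0.7 kg, standing on its sole (not the one far back, out of reach). Point: its centre, half-way up; x across its width, y along its length, z up. Starts between the trays, length pointing roughly away from the robot. Sides 44 mm apart at y = -20 to +70 mm; grasp there across x, 10 to 40 mm above the sole. May be set down either way round.
- tape_measure_center (a point): Yellow tape measure standing on its base, 36 x 78 x 63 mm high, about 0.2 kg (not the one far back, out of reach). Point: its centre, half-way up; x across its width, y along its length, z up. Starts between the trays, length pointing roughly away from the robot. The case is 34 mm wide across x and reaches from y = -29 to +39 mm; a small metal hook end sticks out at -y. May be set down either way round.
- sanding_block_center (a point): Tan cork sanding block with abrasive paper on its underside, 62 x 113 x 31 mm high, about 0.08 kg. Point: its centre, half-way up; x across its width, y along its length, z up. Starts between the trays, length pointing roughly away from the robot. May be set down either way round.
- short_block_center (a point): Short thick block of dark red-brown hardwood, 40 x 130 x 30 mm high, about 0.13 kg (the shorter and thicker of the two dark pieces). Point: its centre, half-way up; x across its width, y along its length, z up. Starts between the trays, length pointing roughly away from the robot. May be set down either way round.
- long_offcut_center (a point): Long thin dark red-brown hardwood offcut, 45 x 170 x 20 mm, beyond the stock; belongs to no kit, stays where it lies. The point is its centre, half-way up; y along its length.
- screwdriver_center (a point): Screwdriver with an orange handle, 29 x 227 x 32 mm, lying beyond the left tray; belongs to no kit, stays where it lies. The point is its centre, half-way up the handle; y along its length.
- oil_stone_center (a point): Grey oil stone in its dark wooden box, 64 x 190 x 36 mm; belongs to no kit, stays where it lies. The point is its centre, half-way up; y along its length.
Not all that is in view belongs to the job. What is shaped like the part that bears tape_measure_center but red is not meant.

How it is judged:
By the outcome, as a careful person would: the job done as asked, in the order asked, and still so for the second after the job is handed in, with the robot touching nothing.
It also fails if it takes over 96 s, if anything falls off the work surface, if the arm or the gripper's body presses on something with over 40 N, if the wrist force passes 120 N, or if a joint passes its speed limit or range.

## Working session

There is one attempt and no reset: what is moved stays moved. The work goes in short steps, Python scripts to look and compute and a tool call to move; the robot and the scene stay as the last step left them, time stands still between calls to the robot, and variables do not carry over. Pictures are saved under pics/ and viewed, and the job is handed in when it is done.

Besides the shell and the picture viewer there is one more tool, called after "Call:" as a command line: name --pt "numbers of a row" for each row, then --argument value for the rest. carry_out: Moves the arm, as the interface text tells. Its arguments: {"type":"object","properties":{"rows":{"type":"array","items":{"type":"array","items":{"type":"number"}}},"grip_force":{"type":"number"}},"required":["rows"]}

```bash
mkdir -p pics; ls; python3 - <<'E'
from cell import sensors, optics, workorder
import cv2
print(sensors.get_state())
for n in ["scene","top","wrist"]:
    c=optics.get_calibration(n); print(n,c)
    cv2.imwrite(f"pics/{n}0.png",optics.grab_frame(n))
E
```

```text
pics
{'t': 0.0, 'joint_pos': array([-1.45641441e+00,  3.13406380e-01,  1.49843112e+00, -4.21360195e-06,
        1.33096816e+00, -2.23418597e-01]), 'joint_velocities': array([-0.00015265, -0.00127979, -0.00074596,  0.00155892,  0.00128748,
        0.0002486 ]), 'tau': array([-4.73825439e-04, -4.02212298e+01, -2.52274042e+01,  6.94558513e-02,
        3.52556503e-02, -9.64218998e-05]), 'position': array([ 173.94439429, -495.11419477,  255.1856115 ]), 'tcp_rot': array([ 0.69706655,  0.11929212, -0.6970227 ,  0.11843551]), 'ft_force': array([-0.32895519, -0.51727232, -1.15484841]), 'moment': array([-0.0376258 ,  0.02845613,  0.03279637]), 'gripper_width': 87.96916042696256}
scene {'fx': 538.6939872589077, 'fy': 538.6939872589077, 'cx': 272.6975420007491, 'cy': 202.1468691795408, 'R': array([[ 0.60824652, -0.79361631,  0.01446798],
       [-0.58963029, -0.46395925, -0.6611187 ],
       [ 0.53138714,  0.39359239, -0.75014181]]), 't': array([-525.51511419,  331.93007149, 1401.57680219])}
top {'fx': 394.9244509800179, 'fy': 394.9244509800179, 'cx': 284.0393115548705, 'cy': 211.06378897002176, 'R': array([[-0.00902827, -0.99979887, -0.01790828],
       [-0.99873456,  0.00990185, -0.0493076 ],
       [ 0.04947501,  0.01744045, -0.99862308]]), 't': array([-148.05109272,  623.95844749,  946.50822948])}
wrist {'fx': 347.17817456055184, 'fy': 347.17817456055184, 'cx': 278.1434679905071, 'cy': 204.37446565671013, 'R': array([[ 0.3322291 , -0.94319782, -0.00130425],
       [-0.90753321, -0.32004276,  0.27194871],
       [-0.25691885, -0.08916563, -0.96231086]]), 't': array([-525.14732389,  -37.27961524,  389.35178328])}
```

View pics/top0.png

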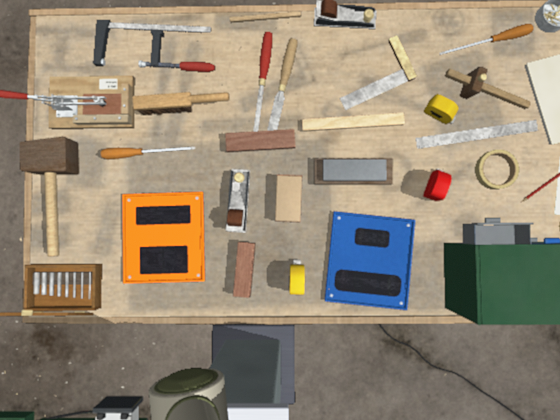

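View pics/scene0.png

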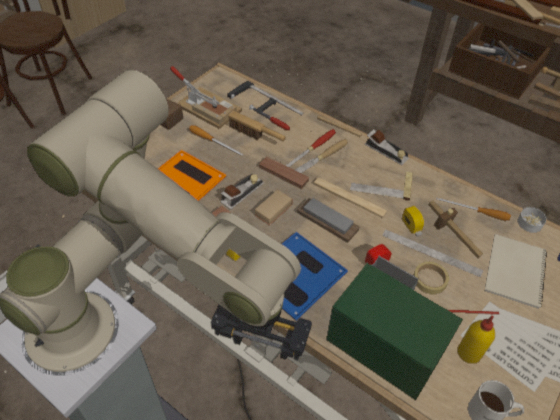

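View pics/wrist0.png

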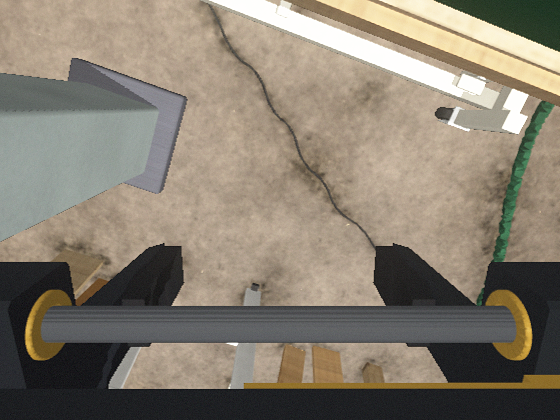

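```bash
cat > h.py <<'E'
import numpy as np, cv2
from scipy.spatial.transform import Rotation as Ro
def pix2w(c,u,v,z):
    R=np.array(c['R']);t=np.array(c['t'])
    d=R.T@np.array([(u-c['cx'])/c['fx'],(v-c['cy'])/c['fy'],1.]); o=-R.T@t
    s=(z-o[2])/d[2]; return (o+s*d)
def w2pix(c,P):
    P=np.atleast_2d(P); q=P@np.array(c['R']).T+np.array(c['t'])
    return np.c_[c['fx']*q[:,0]/q[:,2]+c['cx'],c['fy']*q[:,1]/q[:,2]+c['cy']]
def toolinfo(s):
    R=Ro.from_quat(s['tcp_rot']).as_matrix(); return np.array(s['position']),R
def rect(cx,cy,z,w,l,yaw):  # yaw: direction of length axis y rel. to world
    ly=np.array([np.cos(yaw),np.sin(yaw)]); lx=np.array([ly[1],-ly[0]])
    return np.array([[*(np.array([cx,cy])+a*w/2*lx+b*l/2*ly),z] for a,b in((1,1),(1,-1),(-1,-1),(-1,1))])
def go(s,x,y,z,yawdir=None):
    p,R=toolinfo(s); d=R.T@(np.array([x,y,z])-p)/1000
    print('pos',p.round(1),'toolx',R[:,0].round(4),'tooly',R[:,1].round(4),'yaw',round(np.arctan2(R[1,1],R[0,1]),4)); print('shift m',d.round(4))
    return d
E
python3 - <<'E'
import cv2,numpy as np
im=cv2.imread('pics/top0.png')
cv2.imwrite('pics/c1.png',cv2.resize(im[120:320,110:420],None,fx=2.55,fy=2.55,interpolation=cv2.INTER_CUBIC))
from h import *
from cell import optics,sensors
c=optics.get_calibration('top')
for n,u,v,z in [('plane',237,200,30),('tape',297,278,40),('cork',288,198,31),('short',244,268,30),('orange',163,238,5),('blue',370,260,5),('off',260,140,20),('stone',353,170,30)]:
    print(n,pix2w(c,u,v,z).round(0))
go(sensors.get_state(),400,0,300)
E
```

```text
plane [649. -42.  30.]
tape [ 464. -183.   40.]
cork [ 653. -164.   31.]
short [487. -58.  30.]
orange [560. 145.   5.]
blue [ 502. -362.    5.]
off [797. -97.  20.]
stone [ 719. -320.   30.]
pos [ 174.  -495.2  255.3] toolx [-1.e-04  9.e-04 -1.e+00] tooly [ 3.314e-01 -9.435e-01 -9.000e-04] yaw -1.233
shift m [-0.0442 -0.3923 -0.3774]
```

View pics/c1.png

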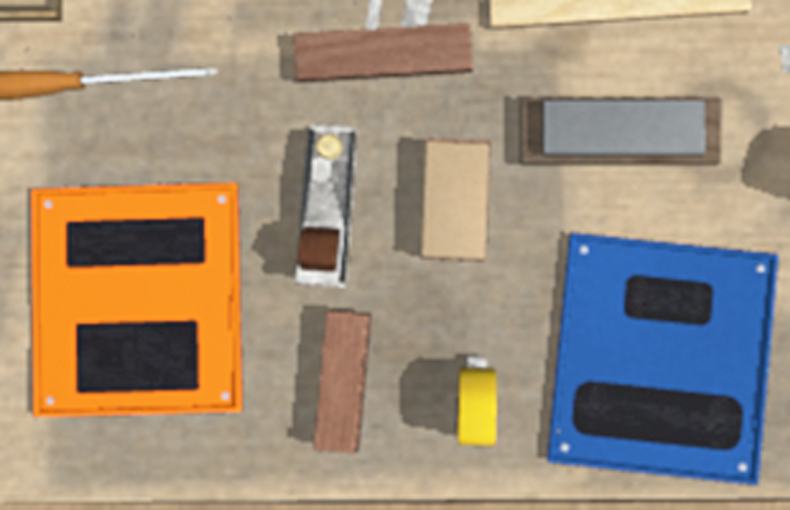

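```bash
python3 - <<'E'
from h import *
from cell import optics,sensors
s=sensors.get_state();c=optics.get_calibration('wrist');p,R=toolinfo(s)
Rc=np.array(c['R']);o=-Rc.T@np.array(c['t'])
Rrel=Rc@R; orel=R.T@(o-p); print(orel.round(1),Rrel.round(3))
yaw=-np.pi/2
for (x,y,z) in [(370,-110,400),(400,-110,420),(370,-110,450)]:
    ty=np.array([np.cos(yaw),np.sin(yaw),0]);tx=np.array([0,0,-1.]);tz=np.cross(tx,ty);Rt=np.c_[tx,ty,tz]
    R2=Rrel@Rt.T;o2=np.array([x,y,z])+Rt@orel;c2=dict(c,R=R2,t=-R2@o2)
    print(x,y,z)
    for P in [(649,-42,30),(464,-183,40),(653,-164,31),(487,-58,30),(560,145,5),(660,245,5),(502,-362,5),(400,-462,5),(420,-370,5)]: print(P,w2pix(c2,np.array(P,float)).round(0))
go(s,370,-110,400)
E
```

```text
[-128.9    0.6  -70.5] [[ 0.     1.    -0.001]
 [-0.272  0.001  0.962]
 [ 0.962  0.     0.272]]
370 -110 400
(649, -42, 30) [[222. -72.]]
(464, -183, 40) [[332.  88.]]
(653, -164, 31) [[322. -76.]]
(487, -58, 30) [[239.  70.]]
(560, 145, 5) [[90. 15.]]
(660, 245, 5) [[  1. -72.]]
(502, -362, 5) [[457.  61.]]
(400, -462, 5) [[515. 135.]]
(420, -370, 5) [[455. 121.]]
400 -110 420
(649, -42, 30) [[225. -37.]]
(464, -183, 40) [[329. 111.]]
(653, -164, 31) [[320. -41.]]
(487, -58, 30) [[241.  94.]]
(560, 145, 5) [[100.  41.]]
(660, 245, 5) [[ 17. -39.]]
(502, -362, 5) [[448.  84.]]
(400, -462, 5) [[503. 153.]]
(420, -370, 5) [[446. 140.]]
370 -110 450
(649, -42, 30) [[228. -53.]]
(464, -183, 40) [[327.  90.]]
(653, -164, 31) [[318. -57.]]
(487, -58, 30) [[243.  74.]]
(560, 145, 5) [[108.  23.]]
(660, 245, 5) [[ 28. -55.]]
(502, -362, 5) [[441.  65.]]
(400, -462, 5) [[495. 132.]]
(420, -370, 5) [[440. 120.]]
pos [ 174.  -495.2  255.3] toolx [-1.e-04  9.e-04 -1.e+00] tooly [ 3.314e-01 -9.435e-01 -9.000e-04] yaw -1.233
shift m [-0.1443 -0.2986 -0.3126]
```

Call:
carry_out --pt "0 -0.0068 -0.0178 -0.0324 0" --pt "0 -0.0068 -0.0178 -0.0324 0" --pt "0 -0.0068 -0.0178 -0.0324 0" --pt "0 -0.0068 -0.0178 -0.0324 0" --pt "0 -0.0068 -0.0178 -0.0324 0" --pt "0 -0.0068 -0.0178 -0.0324 0" --pt "0 -0.0068 -0.0178 -0.0324 0" --pt "0 -0.0068 -0.0178 -0.0324 0" --pt "0 -0.0068 -0.0178 -0.0324 0" --pt "0 -0.0068 -0.0178 -0.0324 0" --pt "0 -0.0068 -0.0178 -0.0324 0" --pt "0 -0.0068 -0.0178 -0.0324 0" --pt "0 -0.0068 -0.0178 -0.0324 0" --pt "0 -0.0068 -0.0178 -0.0324 0" --pt "0 0 0 0 0.112" --pt "0 0 0 0 0.112" --pt "0 0 0 0 0.112" --pt "0 0 0 0 0" --pt "0 0 0 0 0"

```text
t: 2.05
position: [519.3, -109.9, 350.8]
tcp_rot: [-0.707, -0.002, 0.707, -0.002]
ft_force: [0.3, -0.2, 0.3]
gripper_width: 88.1
```

```bash
python3 - <<'E'
from h import *
from cell import optics,sensors
import pickle
s=sensors.get_state();c=optics.get_calibration('wrist')
im=optics.grab_frame('wrist');cv2.imwrite('pics/w1.png',im);pickle.dump((s,c),open('w1.pkl','wb'))
cv2.imwrite('pics/w1b.png',cv2.resize(im[:270],None,fx=1.42,fy=1.42,interpolation=cv2.INTER_CUBIC))
go(s,520,-110,350)
E
```

```text
pos [ 519.3 -109.9  350.8] toolx [-3.e-04  2.e-04 -1.e+00] tooly [ 4.8e-03 -1.0e+00 -2.0e-04] yaw -1.566
shift m [ 0.0008  0.0001 -0.0007]
```

View pics/w1b.png

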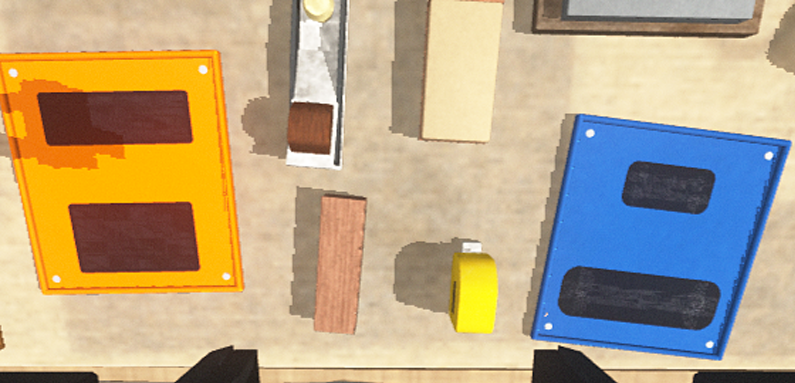

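```bash
cat >> h.py <<'E'
def rectify(im,c,z,x0,x1,y0,y1,sc=2.0):
    # output: row grows with -x, col grows with -y ; sc px/mm
    W=int((y1-y0)*sc);H=int((x1-x0)*sc)
    pts=np.array([[x1,y1,z],[x1,y0,z],[x0,y0,z],[x0,y1,z]],float)
    src=w2pix(c,pts).astype(np.float32);dst=np.array([[0,0],[W,0],[W,H],[0,H]],np.float32)
    return cv2.warpPerspective(im,cv2.getPerspectiveTransform(src,dst),(W,H),flags=cv2.INTER_CUBIC)
def blobs(mask,c,z,amin=200):
    out=[]
    cs,_=cv2.findContours(mask.astype(np.uint8),cv2.RETR_EXTERNAL,cv2.CHAIN_APPROX_NONE)
    for k in cs:
        if cv2.contourArea(k)<amin: continue
        k=k[:,0,:].astype(float); w=np.array([pix2w(c,u,v,z)[:2] for u,v in k],np.float32)
        (cx,cy),(a,b),ang=cv2.minAreaRect(w)
        th=np.deg2rad(ang)+(np.pi/2 if b>a else 0); th=(th+np.pi/2)%np.pi-np.pi/2
        out.append((k.mean(0).round(0),round(cx,1),round(cy,1),round(min(a,b),1),round(max(a,b),1),round(np.rad2deg(th),2)))
    return out
E
cat > m.py <<'E'
from h import *
import sys,pickle
from cell import optics
def run(im,c):
    hsv=cv2.cvtColor(im,cv2.COLOR_BGR2HSV).astype(int);H,S,V=hsv[...,0],hsv[...,1],hsv[...,2]
    blk=(V<110)&(np.arange(420)[:,None]<255)
    tray=((H>100)&(H<118)&(S>150)&(V>110))
    print('black z5');[print(b) for b in blobs(blk,c,5)]
    print('yellow 63');[print(b) for b in blobs((H>24)&(H<34)&(S>170)&(V>120),c,63)]
    print('blue 8');[print(b) for b in blobs(tray,c,8,2000)]
    print('orange 8');[print(b) for b in blobs((H>8)&(H<24)&(S>190)&(V>130),c,8,2000)]
    print('redwood 30');[print(b) for b in blobs(((H<9)|(H>172))&(S>90)&(V>80)&(V<225)&(np.arange(420)[:,None]<250),c,30)]
if __name__=='__main__':
    im=cv2.imread('pics/w1.png');s,c=pickle.load(open('w1.pkl','rb'));run(im,c)
    print('TOP');run(cv2.imread('pics/top0.png'),optics.get_calibration('top'))
E
python3 m.py
python3 - <<'E'
from h import *
import pickle
im=cv2.imread('pics/w1.png');s,c=pickle.load(open('w1.pkl','rb'))
r=rectify(im,c,30,400,750,-280,40,2.0)
for x in range(400,750,50): cv2.putText(r,str(x),(0,int((750-x)*2)),0,.35,(0,0,255),1);cv2.line(r,(0,int((750-x)*2)),(640,int((750-x)*2)),(0,0,255),1)
for y in range(-280,40,40): cv2.putText(r,str(y),(int((40-y)*2),10),0,.35,(255,0,0),1);cv2.line(r,(int((40-y)*2),0),(int((40-y)*2),700),(255,0,0),1)
cv2.imwrite('pics/r1.png',r[:600])
E
```

```text
black z5
(array([394., 250.]), 388.1, -285.1, 15.9, 60.1, np.float64(-89.68))
(array([162., 250.]), 386.1, 62.7, 15.9, 58.7, np.float64(-89.68))
(array([449., 209.]), 448.9, -355.1, 51.5, 159.9, np.float64(83.62))
(array([ 99., 161.]), 507.8, 142.8, 65.3, 117.3, np.float64(-89.68))
(array([470., 131.]), 558.2, -367.5, 41.3, 82.7, np.float64(83.54))
(array([88., 81.]), 617.6, 145.2, 44.6, 134.0, np.float64(-88.87))
(array([447.,  12.]), 706.1, -325.3, 15.4, 177.2, np.float64(88.93))
(array([443.,  21.]), 700.7, -323.7, 25.4, 192.9, np.float64(89.06))
(array([239.,  57.]), 646.2, -59.8, 4.9, 136.3, np.float64(-3.97))
(array([212.,  50.]), 663.7, -34.1, 37.3, 99.6, np.float64(-1.71))
yellow 63
(array([336., 210.]), 465.3, -183.0, 33.1, 64.2, np.float64(-0.9))
blue 8
(array([461., 165.]), 503.7, -360.6, 200.4, 218.5, np.float64(-6.4))
orange 8
(array([ 87., 119.]), 562.6, 143.1, 201.3, 219.3, np.float64(1.22))
redwood 30
(array([ 95., 166.]), 511.7, 129.3, 63.8, 111.6, np.float64(-88.75))
(array([80., 82.]), 616.1, 131.4, 42.8, 128.0, np.float64(-89.68))
TOP
black z5
(array([163., 250.])
[... 825 characters left out ...]
1131.7, -271.4, 40.2, 43.9, np.float64(-1.13))
(array([180.,   3.]), 1153.3, 103.1, 15.7, 361.5, np.float64(88.88))
(array([30., 30.]), 1074.7, 500.5, 168.1, 294.5, np.float64(-32.42))
yellow 63
(array([297., 281.]), 460.9, -181.9, 29.7, 56.8, np.float64(-0.65))
(array([444., 105.]), 861.5, -531.8, 31.7, 50.4, np.float64(62.48))
blue 8
(array([370., 260.]), 502.3, -360.0, 197.4, 216.4, np.float64(-6.56))
orange 8
(array([163., 237.]), 562.4, 143.6, 197.9, 218.6, np.float64(0.64))
redwood 30
(array([438., 186.]), 679.0, -521.3, 52.7, 73.8, np.float64(-21.77))
(array([197.,  66.]), 977.8, 55.5, 22.4, 83.8, np.float64(89.04))
(array([265.,  55.]), 1004.4, -111.6, 24.2, 115.5, np.float64(-8.33))
```

View pics/r1.png

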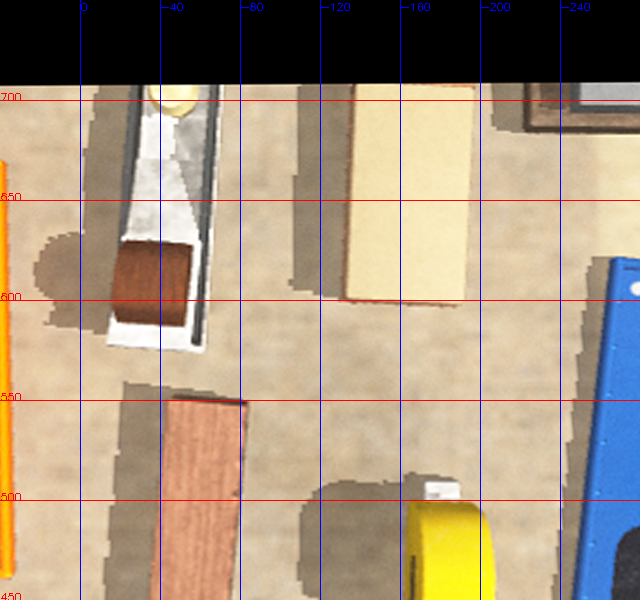

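Call:
carry_out --pt "0 0 0 -0.04 0" --pt "0 0 0 -0.04 0" --pt "0 0 0 0 0.0" --pt "0 0 0 0 0" --pt "0 0 0 0 0"

```text
t: 2.6
position: [598.7, -109.8, 351.5]
tcp_rot: [0.707, 0.001, -0.707, 0.001]
ft_force: [0.7, 0.2, 0.4]
gripper_width: 88.2
```

```bash
python3 - <<'E'
from h import *
from cell import optics,sensors
import pickle
s=sensors.get_state();c=optics.get_calibration('wrist')
im=optics.grab_frame('wrist');cv2.imwrite('pics/w2.png',im);pickle.dump((s,c),open('w2.pkl','wb'))
go(s,640,-42,200)
def grid(im,c,z,x0,x1,y0,y1,sc,fn):
    r=rectify(im,c,z,x0,x1,y0,y1,sc)
    for x in range(x0,x1,20): cv2.putText(r,str(x),(0,int((x1-x)*sc)),0,.35,(0,0,255),1);cv2.line(r,(0,int((x1-x)*sc)),(4000,int((x1-x)*sc)),(0,0,255),1)
    for y in range(y0,y1,20): cv2.putText(r,str(y),(int((y1-y)*sc),10),0,.35,(255,0,0),1);cv2.line(r,(int((y1-y)*sc),0),(int((y1-y)*sc),4000),(255,0,0),1)
    cv2.imwrite(fn,r)
grid(im,c,3,560,760,-240,20,3,'pics/r2.png')
grid(im,c,31,420,740,-240,0,1.8,'pics/r3.png')
E
```

```text
pos [ 598.7 -109.8  351.5] toolx [ 5.e-04 -3.e-04 -1.e+00] tooly [ 2.5e-03 -1.0e+00  3.0e-04] yaw -1.5683
shift m [ 0.1515 -0.0677 -0.0414]
```

View pics/r2.png

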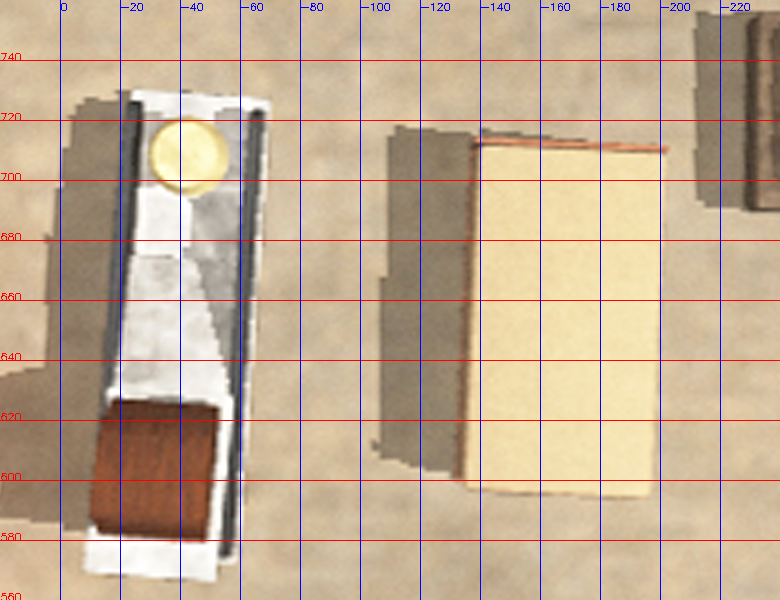

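View pics/r3.png

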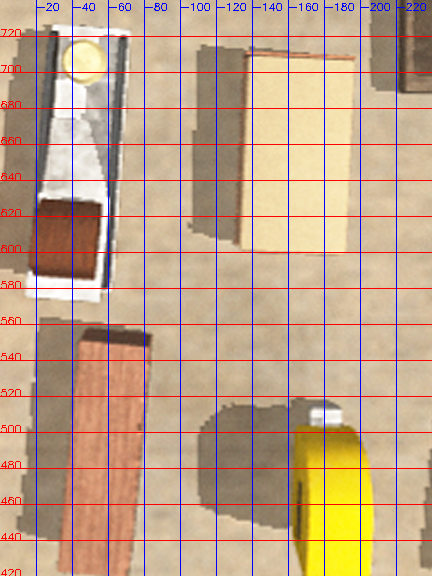

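Call:
carry_out --pt "0 0.01 0 0 0.108" --pt "0 0.038 -0.0121 -0.0072 0" --pt "0 0.04 -0.0121 -0.0072 0" --pt "0 0.04 -0.0121 -0.0072 0" --pt "0 0.04 -0.0121 -0.0072 0" --pt "0 0.04 -0.0121 -0.0072 0" --pt "0 0.04 -0.0123 -0.0074 0" --pt "0 0 0 0 0" --pt "0 0 0 0 0"

```text
t: 3.55
position: [650.2, -42.4, 104.7]
tcp_rot: [0.707, -0.038, -0.706, -0.037]
ft_force: [0.4, 0.2, 0.2]
gripper_width: 88.2
```

```bash
python3 - <<'E'
from h import *
from cell import optics,sensors
go(sensors.get_state(),649.5,-42,27)
cv2.imwrite('pics/w3.png',optics.grab_frame('wrist'))
E
```

```text
pos [650.2 -42.4 104.7] toolx [ 1.1e-03 -5.0e-04 -1.0e+00] tooly [-1.057e-01 -9.944e-01  3.000e-04] yaw -1.6767
shift m [ 0.0777 -0.0004  0.0009]
```

View pics/w3.png

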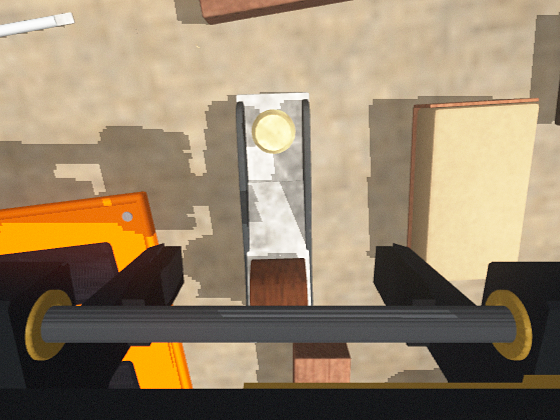

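Call:
carry_out --pt "0 0.03 0 0.0009 0" --pt "0 0.03 0 0 0" --pt "0 0.0175 0 0 0" --pt "0 0 0 0 0" --pt "1 0 0 0 0" --pt "1 0 0 0 0" --pt "1 0 0 0 0" --pt "1 0 0 0 0" --pt "1 0 0 0 0" --pt "1 0 0 0 0" --grip_force 40

```text
t: 4.6
position: [649.5, -41.7, 25.7]
tcp_rot: [0.706, -0.037, -0.706, -0.038]
ft_force: [-0.6, -0.7, 1.3]
gripper_width: 43.9
```

Call:
carry_out --pt "1 -0.04 0 0 0" --pt "1 -0.045 0 0 0" --pt "1 -0.045 0.01 0.005 0" --pt "1 0 0.0323 0.01615 0" --pt "1 0 0.0323 0.01615 0" --pt "1 0 0.0323 0.01615 0" --pt "1 0 0.0323 0.01615 0" --pt "1 0 0.0323 0.01615 0" --pt "1 0 0.0323 0.01615 0" --pt "1 0 0.0323 0.01615 0" --pt "1 0 0.0323 0.01615 0" --pt "1 0 0.0323 0.01615 0" --pt "1 0 0.0323 0.01615 0" --pt "1 0 0 0 0" --pt "1 0 0 0 0"

```text
t: 6.1
position: [447.8, -355.2, 154.3]
tcp_rot: [-0.706, 0.037, 0.707, 0.039]
ft_force: [0.5, 0.1, -8.2]
gripper_width: 43.6
```

Call:
carry_out --pt "1 0 0 0 -0.12" --pt "1 0 0 0 -0.145" --pt "1 0 0 0 -0.145" --pt "1 0 0 0 -0.145" --pt "1 0 0 0 -0.145" --pt "1 0 0 0 -0.145" --pt "1 0 0 0 -0.145" --pt "1 0 0 0 -0.145" --pt "1 0 0 0 -0.145" --pt "1 0 0 0 -0.145" --pt "1 0 0 0 -0.14" --pt "1 0 0 0 0" --pt "1 0 0 0 0"

```text
t: 7.4
position: [448.8, -354.4, 155.0]
tcp_rot: [0.528, 0.471, -0.528, 0.47]
ft_force: [-0.1, 0.1, -7.8]
gripper_width: 43.6
```

```bash
python3 - <<'E'
from h import *
from cell import optics,sensors
s=sensors.get_state();go(s,448.8,-355,35);print(s['joint_pos'].round(2),s['gripper_width'],s['t'])
cv2.imwrite('pics/w4.png',optics.grab_frame('wrist'))
E
```

```text
pos [ 448.8 -354.4  155. ] toolx [-6.e-04  1.e-03 -1.e+00] tooly [ 9.934e-01 -1.145e-01 -7.000e-04] yaw -0.1148
shift m [0.12   0.0002 0.0007]
[-0.87  0.51  1.49  0.    1.15 -0.76] 43.578707260154495 7.4
```

View pics/w4.png

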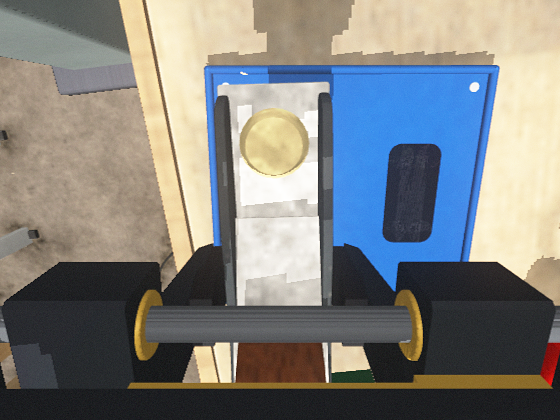

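Call:
carry_out --pt "1 0.03 0 0.0011 -0.0025" --pt "1 0.03 0 0 0" --pt "1 0.03 0 0 0" --pt "1 0.02 0 0 0" --pt "1 0.008 0 0 0" --pt "1 0 0 0 0" --pt "1 0 0 0 0"

```text
t: 8.15
position: [448.9, -356.9, 38.5]
tcp_rot: [-0.527, -0.471, 0.527, -0.472]
ft_force: [0.8, -0.5, -8.5]
gripper_width: 44.0
```

```bash
cat >> h.py <<'E'
E
python3 - <<'E'
from cell import sensors
for i in range(4): print(sensors.get_state()['position'].round(1))
E
```

```text
[ 448.9 -356.9   38.5]
[ 448.9 -356.9   38.5]
[ 448.9 -356.9   38.5]
[ 448.9 -356.9   38.5]
```

Call:
carry_out --pt "1 0.003 0 -0.0008 0" --pt "1 0.002 0 0 0" --pt "1 0 0 0 0"

```text
t: 8.45
position: [448.5, -355.6, 32.6]
tcp_rot: [0.527, 0.472, -0.527, 0.472]
ft_force: [-0.4, 0.5, -7.5]
gripper_width: 43.6
```

```bash

python3 - <<'E'
from cell import sensors
s=sensors.get_state();print(s['position'].round(1),s['ft_force'].round(1))
E
```

```text
[ 448.5 -355.6   32.6] [-0.4  0.5 -7.5]
```

Call:
carry_out --pt "1 0.001 0 0 0" --pt "1 0.001 0 0 0" --pt "1 0 0 0 0"

```text
t: 8.75
position: [448.5, -355.7, 30.7]
tcp_rot: [-0.527, -0.472, 0.527, -0.472]
ft_force: [-0.6, 0.6, -4.4]
gripper_width: 43.7
```

Touching. Release with a small opening and lift.

Call:
carry_out --pt "1 0.0005 0 0 0" --pt "0.3 0 0 0 0" --pt "0.3 0 0 0 0" --pt "0.3 0 0 0 0" --pt "0.3 0 0 0 0" --pt "0.3 -0.02 0 0 0" --pt "0.3 -0.04 0 0 0" --pt "0 -0.045 0 0 0" --pt "0 -0.045 0 0.03 0" --pt "0 -0.045 0 0.04 0" --pt "0 -0.045 0.02 0 0" --pt "0 -0.045 0.02 0 0" --pt "0 0 0 0 0" --pt "0 0 0 0 0"

```text
t: 10.15
position: [481.8, -420.6, 303.9]
tcp_rot: [-0.526, -0.472, 0.527, -0.472]
ft_force: [-0.8, 0.5, -0.7]
gripper_width: 88.2
```

```bash
cat > g.py <<'E'
from h import *
from cell import optics,sensors
import pickle
def snap(n):
    s=sensors.get_state();c=optics.get_calibration('wrist')
    im=optics.grab_frame('wrist');cv2.imwrite(f'pics/{n}.png',im);pickle.dump((s,c),open(n+'.pkl','wb'));return s,c,im
def grid(im,c,z,x0,x1,y0,y1,sc,fn,st=20):
    r=rectify(im,c,z,x0,x1,y0,y1,sc)
    for x in range(x0,x1,st): cv2.putText(r,str(x),(0,int((x1-x)*sc)),0,.35,(0,0,255),1);cv2.line(r,(0,int((x1-x)*sc)),(4000,int((x1-x)*sc)),(0,0,255),1)
    for y in range(y0,y1,st): cv2.putText(r,str(y),(int((y1-y)*sc),10),0,.35,(255,0,0),1);cv2.line(r,(int((y1-y)*sc),0),(int((y1-y)*sc),4000),(255,0,0),1)
    cv2.imwrite(fn,r)
E
python3 - <<'E'
from g import *
s,c,im=snap('w5');go(s,465,-183,60)
grid(im,c,5,390,630,-480,-240,2.5,'pics/r5.png')
E
```

```text
pos [ 481.8 -420.6  303.9] toolx [ 5.e-04 -8.e-04 -1.e+00] tooly [ 9.941e-01 -1.088e-01  6.000e-04] yaw -0.109
shift m [ 0.2437 -0.0427 -0.2345]
```

View pics/w5.png

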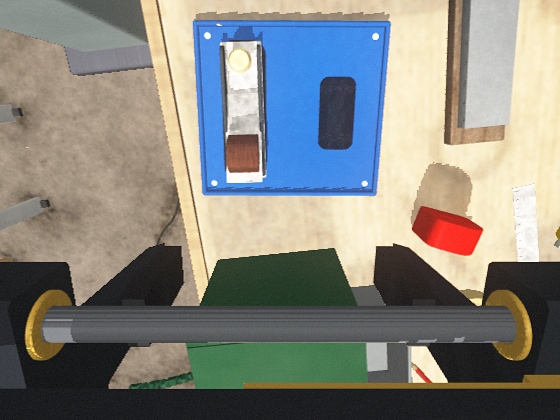

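View pics/r5.png

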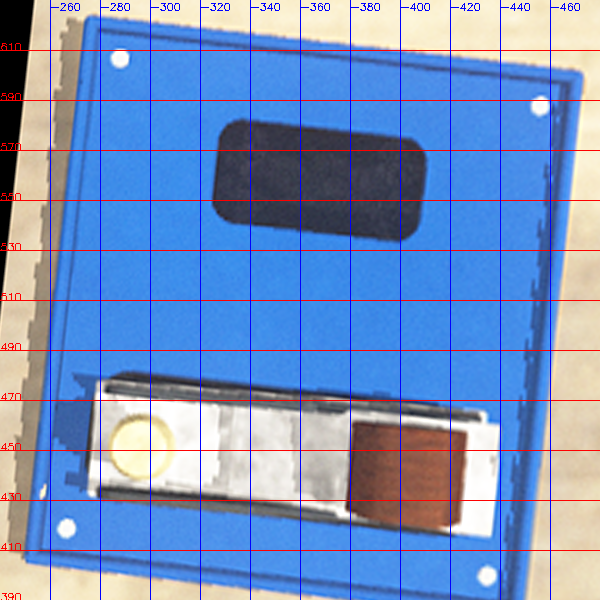

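Call:
carry_out --pt "0 0.004 -0.0179 -0.038 0" --pt "0 0.004 -0.0179 -0.038 0" --pt "0 0.004 -0.0179 -0.038 0" --pt "0 0.004 -0.0179 -0.038 0" --pt "0 0.004 -0.0179 -0.038 0" --pt "0 0.004 -0.0179 -0.038 0" --pt "0 0 0 0 0.146" --pt "0 0 0 0 0.146" --pt "0 0 0 0 0.146" --pt "0 0 0 0 0.146" --pt "0 0 0 0 0.146" --pt "0 0 0 0 0.146" --pt "0 0 0 0 0.146" --pt "0 0 0 0 0.146" --pt "0 0 0 0 0.146" --pt "0 0 0 0 0.146" --pt "0 0 0 0 0" --pt "0 0 0 0 0"

```text
t: 12.0
position: [399.1, -182.0, 279.0]
tcp_rot: [-0.707, -0.002, 0.708, -0.001]
ft_force: [-0.1, -0.3, -0.6]
gripper_width: 88.5
```

```bash

python3 - <<'E'
from g import *
s,c,im=snap('w6');go(s,465,-183,60);print((-c['R'].T@c['t']).round(0))
grid(im,c,50,400,560,-260,0,3,'pics/r6.png')
E
```

```text
pos [ 399.1 -182.   279. ] toolx [-0.0014  0.0011 -1.    ] tooly [ 0.005  -1.     -0.0011] yaw -1.5658
shift m [ 0.2189  0.0016 -0.0662]
[ 470. -182.  408.]
```

View pics/r6.png

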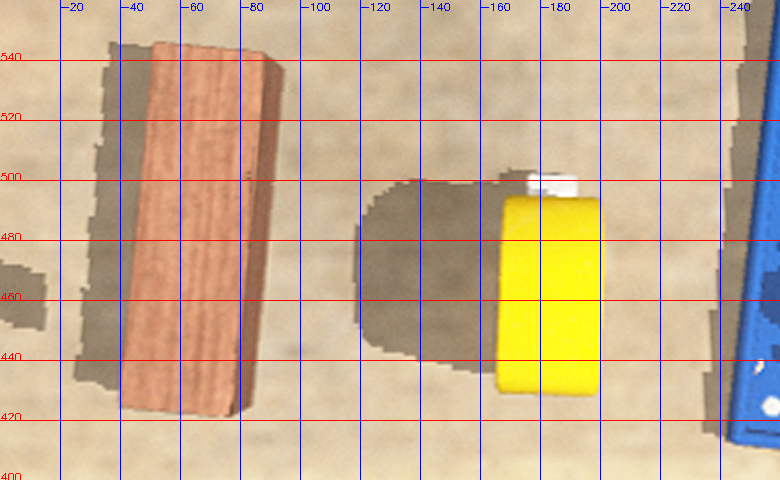

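Call:
carry_out --pt "0.3 0 0 -0.0172 0.026" --pt "0.3 0.04 -0.0004 -0.025 0" --pt "0.3 0.04 0 -0.025 0" --pt "0.3 0.04 0 0 0" --pt "0.3 0.04 0 0 0" --pt "0.3 0.01 0 0 0" --pt "0.3 0 0 0 0" --pt "0.3 0 0 0 0"

```text
t: 12.85
position: [467.6, -183.6, 111.6]
tcp_rot: [0.708, -0.009, -0.706, -0.008]
ft_force: [0.8, 0.2, 0.8]
gripper_width: 61.4
```

```bash

python3 - <<'E'
from g import *
s,c,im=snap('w7');go(s,466.3,-183,28);print(s['gripper_width'])
E
```

```text
pos [ 467.6 -183.6  111.6] toolx [ 0.0022 -0.0015 -1.    ] tooly [-0.024  -0.9997  0.0015] yaw -1.5948
shift m [ 0.0836 -0.0007  0.0015]
61.3820186226445
```

View pics/w7.png

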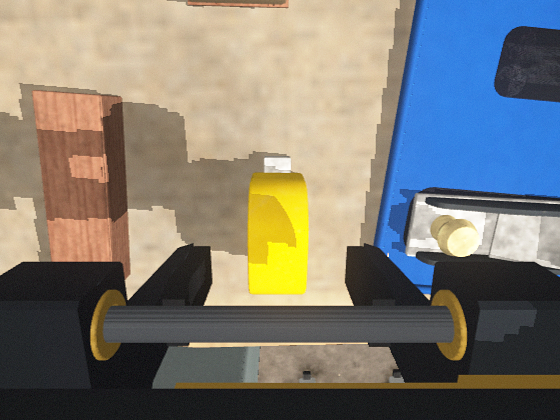

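Call:
carry_out --pt "0.3 0.035 0 0.0006 0" --pt "0.3 0.035 0 0 0" --pt "0.3 0.013 0 0 0" --pt "0.3 0 0 0 0" --pt "1 0 0 0 0" --pt "1 0 0 0 0" --pt "1 0 0 0 0" --pt "1 0 0 0 0" --pt "1 0 0 0 0" --grip_force 20

```text
t: 13.8
position: [466.7, -183.2, 27.7]
tcp_rot: [0.707, -0.009, -0.707, -0.009]
ft_force: [-1.0, 0.4, 7.8]
gripper_width: 33.5
```

Call:
carry_out --pt "1 -0.04 0 0 0" --pt "1 -0.045 0 0 0" --pt "1 -0.045 0 0 0" --pt "1 0 0.03035 -0.0159 0" --pt "1 0 0.03035 -0.0159 0" --pt "1 0 0.03035 -0.0159 0" --pt "1 0 0.03035 -0.0159 0" --pt "1 0 0.03035 -0.0159 0" --pt "1 0 0.03035 -0.0159 0" --pt "1 0 0 0 0"

```text
t: 14.8
position: [557.3, -370.4, 155.5]
tcp_rot: [-0.707, 0.01, 0.707, 0.01]
ft_force: [0.2, 0.2, -3.4]
gripper_width: 33.5
```

Call:
carry_out --pt "1 0 0 0 -0.1345" --pt "1 0 0 0 -0.1345" --pt "1 0 0 0 -0.1345" --pt "1 0 0 0 -0.1345" --pt "1 0 0 0 -0.1345" --pt "1 0 0 0 -0.1345" --pt "1 0 0 0 -0.1345" --pt "1 0 0 0 -0.1345" --pt "1 0 0 0 -0.1345" --pt "1 0 0 0 -0.1345" --pt "1 0 0 0 -0.1345" --pt "1 0 0 0 0" --pt "1 0 0 0 0"

```text
t: 16.1
position: [557.0, -367.0, 156.7]
tcp_rot: [-0.529, -0.47, 0.529, -0.469]
ft_force: [-0.3, 0.1, -2.6]
gripper_width: 34.0
```

```bash

python3 - <<'E'
from g import *
s,c,im=snap('w8');go(s,558.2,-367.3,34);print(s['gripper_width'])
E
```

```text
pos [ 557.  -367.   156.7] toolx [-6.e-04  6.e-04 -1.e+00] tooly [ 9.929e-01 -1.191e-01 -6.000e-04] yaw -0.1193
shift m [0.1227 0.0013 0.0003]
34.02733346313671
```

View pics/w8.png

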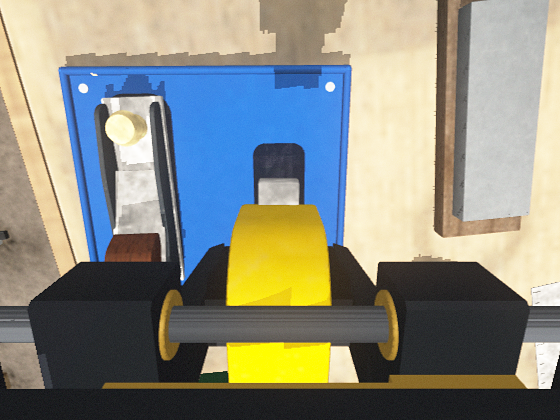

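Call:
carry_out --pt "1 0.03 0.001 0 -0.005" --pt "1 0.03 0 0 0" --pt "1 0.03 0 0 0" --pt "1 0.024 0 0 0" --pt "1 0.004 0 0 0" --pt "1 0.002 0 0 0" --pt "1 0 0 0 0"

```text
t: 16.85
position: [558.6, -368.0, 38.2]
tcp_rot: [0.527, 0.471, -0.527, 0.472]
ft_force: [0.1, -0.3, -3.2]
gripper_width: 33.8
```

Call:
carry_out --pt "1 0.002 0 0 0" --pt "1 0.002 0 0 0" --pt "1 0 0 0 0"

```text
t: 17.15
position: [558.2, -367.5, 33.1]
tcp_rot: [0.527, 0.471, -0.527, 0.472]
ft_force: [0.0, -0.3, -2.0]
gripper_width: 34.1
```

Call:
carry_out --pt "1 0.001 0 0 0" --pt "1 0 0 0 0"

```text
t: 17.35
position: [558.3, -367.7, 32.8]
tcp_rot: [-0.527, -0.471, 0.527, -0.472]
ft_force: [-2.6, 1.9, 4.6]
gripper_width: 33.7
```

Call:
carry_out --pt "0.4 0 0 0 0" --pt "0.4 0 0 0 0" --pt "0.4 0 0 0 0" --pt "0.4 0 0 0 0" --pt "0.4 -0.02 0 0 0" --pt "0.4 -0.045 0 0 0" --pt "0 -0.045 0 0 0" --pt "0 -0.045 -0.02 0 0" --pt "0 -0.045 -0.02 0.02 0" --pt "0 -0.045 -0.01 0.02 0" --pt "0 -0.025 0 0.01 0" --pt "0 0 0 0 0" --pt "0 0 0 0 0"

```text
t: 18.65
position: [504.2, -410.4, 298.2]
tcp_rot: [0.527, 0.472, -0.527, 0.471]
ft_force: [-0.0, -0.2, 0.1]
gripper_width: 88.4
```

```bash

python3 - <<'E'
from g import *
s,c,im=snap('w9');go(s,653,-166,60);print((-c['R'].T@c['t']).round(0))
grid(im,c,5,390,630,-480,-240,2.5,'pics/r9.png')
E
```

```text
pos [ 504.2 -410.4  298.2] toolx [-4.e-04  7.e-04 -1.e+00] tooly [ 9.938e-01 -1.109e-01 -5.000e-04] yaw -0.1112
shift m [ 0.2383  0.1208 -0.2593]
[ 513. -342.  427.]
```

View pics/r9.png

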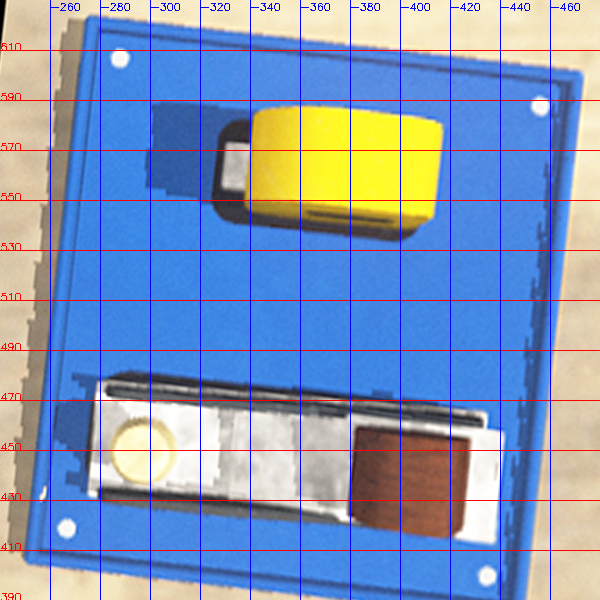

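Call:
carry_out --pt "0 0.003 0.0087 -0.0421 0" --pt "0 0.003 0.0087 -0.0421 0" --pt "0 0.003 0.0087 -0.0421 0" --pt "0 0.003 0.0087 -0.0421 0" --pt "0 0.003 0.0087 -0.0421 0" --pt "0 0.003 0.0087 -0.0421 0" --pt "0 0 0 0 0.149" --pt "0 0 0 0 0.149" --pt "0 0 0 0 0.149" --pt "0 0 0 0 0.149" --pt "0 0 0 0 0.149" --pt "0 0 0 0 0.149" --pt "0 0 0 0 0.149" --pt "0 0 0 0 0.149" --pt "0 0 0 0 0.149" --pt "0 0 0 0 0.149" --pt "0 0 0 0 0" --pt "0 0 0 0 0"

```text
t: 20.5
position: [584.0, -164.8, 279.9]
tcp_rot: [-0.706, 0.009, 0.708, 0.009]
ft_force: [0.2, 0.2, 0.3]
gripper_width: 88.2
```

```bash

python3 - <<'E'
from g import *
s,c,im=snap('w10');go(s,654,-164.5,25);print((-c['R'].T@c['t']).round(0))
grid(im,c,31,560,740,-260,0,3,'pics/r10.png')
E
```

```text
pos [ 584.  -164.8  279.9] toolx [-1.7e-03  9.0e-04 -1.0e+00] tooly [-2.570e-02 -9.997e-01 -8.000e-04] yaw -1.5965
shift m [ 0.2548 -0.0019 -0.0704]
[ 655. -167.  409.]
```

View pics/r10.png

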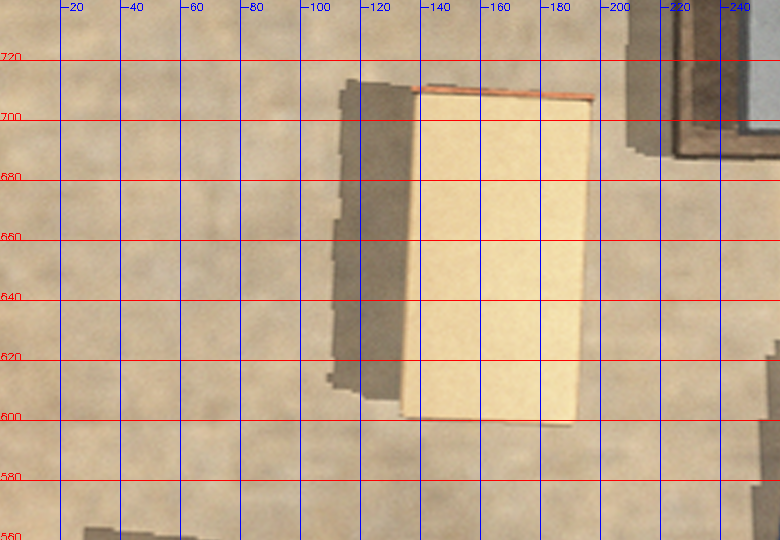

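Call:
carry_out --pt "0 0.01 0 -0.02 0.0175" --pt "0 0.04 -0.0025 -0.025 0" --pt "0 0.04 0 -0.025 0" --pt "0 0.045 0 0 0" --pt "0 0.045 0 0 0" --pt "0 0.01 0 0 0" --pt "0 0 0 0 0" --pt "0 0 0 0 0"

```text
t: 21.35
position: [655.3, -166.2, 93.7]
tcp_rot: [0.708, -0.017, -0.706, -0.016]
ft_force: [0.8, 0.2, 1.0]
gripper_width: 88.4
```

```bash

python3 - <<'E'
from g import *
s,c,im=snap('w11');go(s,654,-165.3,25)
E
```

```text
pos [ 655.3 -166.2   93.7] toolx [ 0.0036 -0.0016 -1.    ] tooly [-0.0468 -0.9989  0.0014] yaw -1.6176
shift m [ 0.0687 -0.001   0.0015]
```

View pics/w11.png

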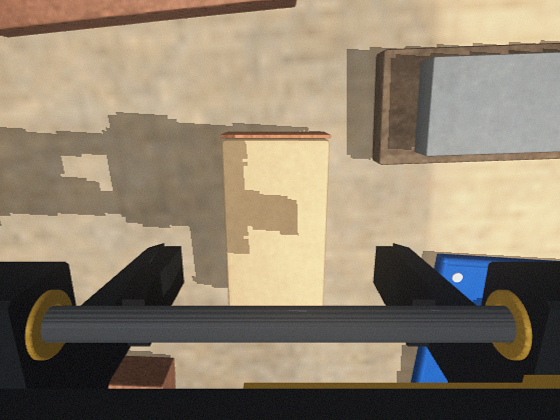

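Call:
carry_out --pt "0 0.03 -0.0005 0.0007 0" --pt "0 0.026 0 0 0" --pt "0 0.012 0 0 0" --pt "0 0 0 0 0" --pt "1 0 0 0 0" --pt "1 0 0 0 0" --pt "1 0 0 0 0" --pt "1 0 0 0 0" --pt "1 0 0 0 0" --grip_force 15

```text
t: 22.3
position: [653.9, -165.4, 24.0]
tcp_rot: [0.707, -0.017, -0.706, -0.017]
ft_force: [-0.5, 0.2, 5.6]
gripper_width: 62.0
```

```bash

python3 - <<'E'
from g import *
s,c,im=snap('w12');go(s,507.8,142.8,150)
E
```

```text
pos [ 653.9 -165.4   24. ] toolx [ 1.3e-03 -6.0e-04 -1.0e+00] tooly [-4.770e-02 -9.989e-01  5.000e-04] yaw -1.6185
shift m [-0.1263 -0.3008  0.1605]
```

View pics/w12.png

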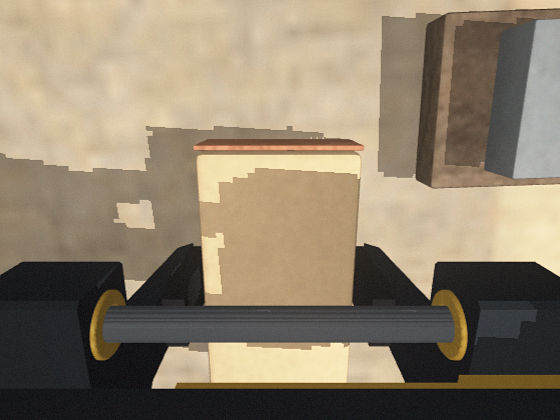

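Call:
carry_out --pt "1 -0.03 0 0 0" --pt "1 -0.045 0 0 0" --pt "1 -0.045 0 0 0" --pt "1 0 -0.0334 0.0178 0" --pt "1 0 -0.0334 0.0178 0" --pt "1 0 -0.0334 0.0178 0" --pt "1 0 -0.0334 0.0178 0" --pt "1 0 -0.0334 0.0178 0" --pt "1 0 -0.0334 0.0178 0" --pt "1 0 -0.0334 0.0178 0" --pt "1 0 -0.0334 0.0178 0" --pt "1 0 -0.0334 0.0178 0" --pt "1 0 0 0 0"

```text
t: 23.65
position: [505.9, 145.7, 143.0]
tcp_rot: [-0.707, 0.015, 0.707, 0.016]
ft_force: [-0.1, -0.5, -0.9]
gripper_width: 62.1
```

Call:
carry_out --pt "1 0 0 0 -0.1366" --pt "1 0 0 0 -0.1366" --pt "1 0 0 0 -0.1366" --pt "1 0 0 0 -0.1366" --pt "1 0 0 0 -0.1366" --pt "1 0 0 0 -0.1366" --pt "1 0 0 0 -0.1366" --pt "1 0 0 0 -0.1366" --pt "1 0 0 0 -0.1366" --pt "1 0 0 0 -0.1366" --pt "1 0 0 0 -0.1366" --pt "1 0 0 0 -0.1366" --pt "1 0 0 0 0" --pt "1 0 0 0 0"

```text
t: 25.05
position: [508.0, 142.2, 143.0]
tcp_rot: [0.496, 0.504, -0.496, 0.504]
ft_force: [-0.6, 0.6, -0.7]
gripper_width: 62.1
```

```bash

python3 - <<'E'
from g import *
s,c,im=snap('w13');go(s,507.8,142.8,30);print(s['gripper_width'])
E
```

```text
pos [508.  142.2 143. ] toolx [-1.e-04 -1.e-04 -1.e+00] tooly [ 9.999e-01  1.660e-02 -1.000e-04] yaw 0.0166
shift m [ 0.113  -0.0002 -0.0006]
62.065915521894624
```

View pics/w13.png

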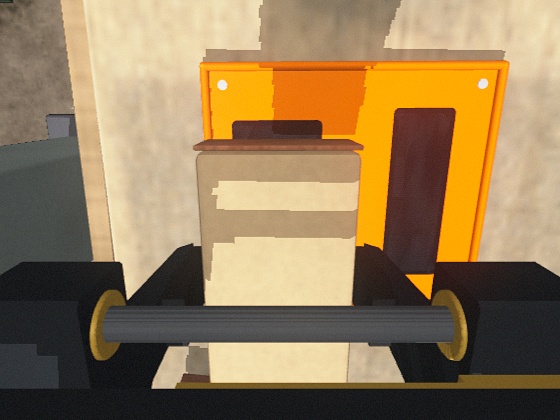

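Call:
carry_out --pt "1 0.03 0 -0.0004 -0.004" --pt "1 0.03 0 0 0" --pt "1 0.03 0 0 0" --pt "1 0.014 0 0 0" --pt "1 0.004 0 0 0" --pt "1 0 0 0 0"

```text
t: 25.7
position: [507.9, 143.0, 35.0]
tcp_rot: [0.494, 0.506, -0.494, 0.506]
ft_force: [-0.2, -0.1, -0.9]
gripper_width: 62.1
```

Call:
carry_out --pt "1 0.002 0 0 0" --pt "1 0.0015 0 0 0" --pt "1 0 0 0 0"

```text
t: 26.0
position: [508.0, 143.1, 31.9]
tcp_rot: [0.494, 0.506, -0.494, 0.506]
ft_force: [-0.2, 0.8, -1.6]
gripper_width: 61.8
```

Call:
carry_out --pt "1 0.0015 0 0 0" --pt "1 0 0 0 0"

```text
t: 26.2
position: [507.8, 143.1, 30.0]
tcp_rot: [0.494, 0.506, -0.494, 0.506]
ft_force: [-1.1, 0.4, -0.9]
gripper_width: 61.8
```

Call:
carry_out --pt "1 0.0007 0 0 0" --pt "1 0 0 0 0"

```text
t: 26.4
position: [507.8, 143.0, 29.3]
tcp_rot: [0.494, 0.506, -0.494, 0.506]
ft_force: [0.2, 0.2, -1.2]
gripper_width: 62.0
```

Call:
carry_out --pt "1 0.0007 0 0 0" --pt "1 0 0 0 0"

```text
t: 26.6
position: [507.9, 143.0, 29.0]
tcp_rot: [0.494, 0.506, -0.494, 0.506]
ft_force: [-2.3, -0.8, 5.2]
gripper_width: 62.2
```

Call:
carry_out --pt "0.18 0 0 0 0" --pt "0.18 0 0 0 0" --pt "0.18 0 0 0 0" --pt "0.18 0 0 0 0" --pt "0.18 -0.02 0 0 0" --pt "0 -0.045 0 0 0" --pt "0 -0.045 0 0 0" --pt "0 -0.045 0.02 0 0" --pt "0 -0.045 0.02 0.02 0" --pt "0 -0.045 0.02 0.03 0" --pt "0 -0.025 0 0.02 0" --pt "0 0 0 0 0" --pt "0 0 0 0 0"

```text
t: 27.9
position: [565.3, 79.7, 289.2]
tcp_rot: [0.494, 0.506, -0.494, 0.506]
ft_force: [-0.5, 0.3, -1.0]
gripper_width: 88.0
```

```bash

python3 - <<'E'
from g import *
s,c,im=snap('w14');go(s,415,-60,280);print((-c['R'].T@c['t']).round(0))
grid(im,c,5,440,690,30,260,2.4,'pics/r14.png')
E
```

```text
pos [565.3  79.7 289.2] toolx [-8.e-04  3.e-04 -1.e+00] tooly [ 9.997e-01  2.410e-02 -8.000e-04] yaw 0.0241
shift m [ 0.0093 -0.1536  0.1361]
[565. 149. 418.]
```

View pics/r14.png

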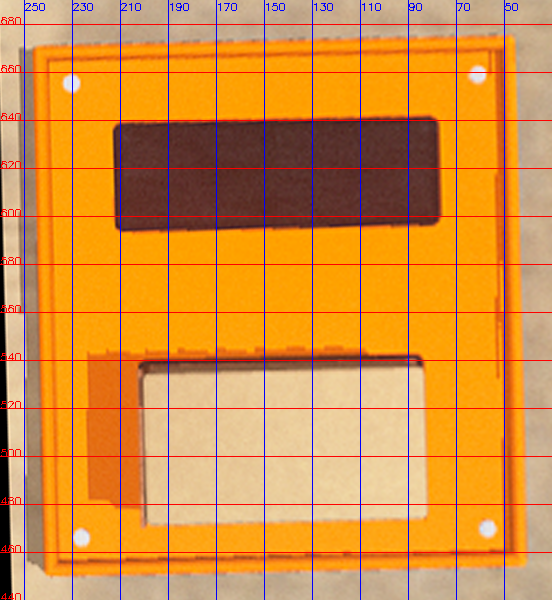

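Call:
carry_out --pt "0 0.002 -0.0307 0.0272 0" --pt "0 0.002 -0.0307 0.0272 0" --pt "0 0.002 -0.0307 0.0272 0" --pt "0 0.002 -0.0307 0.0272 0" --pt "0 0.002 -0.0307 0.0272 0" --pt "0 0 0 0 0.14" --pt "0 0 0 0 0.14" --pt "0 0 0 0 0.14" --pt "0 0 0 0 0.14" --pt "0 0 0 0 0.14" --pt "0 0 0 0 0.14" --pt "0 0 0 0 0.14" --pt "0 0 0 0 0.14" --pt "0 0 0 0 0.14" --pt "0 0 0 0 0.14" --pt "0 0 0 0 0.14" --pt "0 0 0 0 0.14" --pt "0 0 0 0 0" --pt "0 0 0 0 0"

```text
t: 29.85
position: [415.2, -59.5, 279.1]
tcp_rot: [-0.706, 0.028, 0.707, 0.028]
ft_force: [-0.6, 0.6, 0.5]
gripper_width: 88.1
```

```bash

python3 - <<'E'
from g import *
s,c,im=snap('w15');go(s,487,-60,25);print((-c['R'].T@c['t']).round(0))
grid(im,c,30,400,580,-160,40,3.3,'pics/r15.png')
E
```

```text
pos [415.2 -59.5 279.1] toolx [-1.5e-03  8.0e-04 -1.0e+00] tooly [-7.980e-02 -9.968e-01 -6.000e-04] yaw -1.6507
shift m [ 0.254  -0.0051 -0.072 ]
[486. -66. 408.]
```

View pics/r15.png

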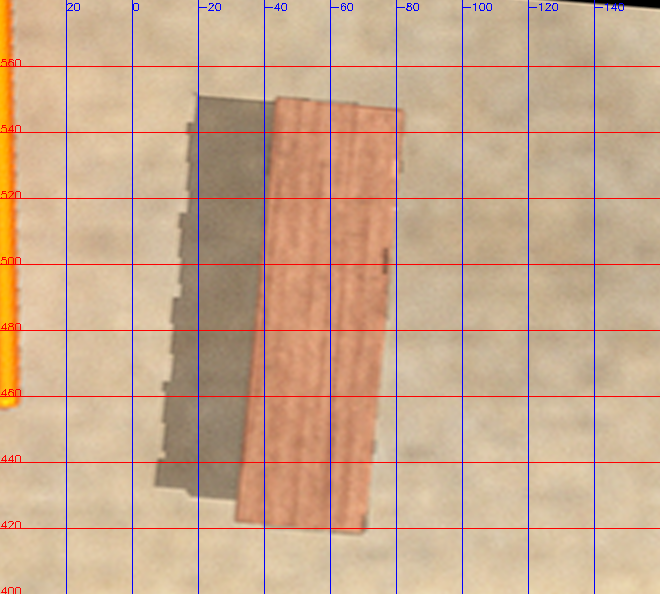

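Call:
carry_out --pt "0 0.01 0 -0.0188 0.012" --pt "0 0.04 -0.009 -0.025 0" --pt "0 0.04 0 -0.025 0" --pt "0 0.045 0 0 0" --pt "0 0.045 0 0 0" --pt "0 0.01 0 0 0" --pt "0 0 0 0 0" --pt "0 0 0 0 0"

```text
t: 30.7
position: [485.9, -57.9, 91.8]
tcp_rot: [0.707, -0.034, -0.705, -0.033]
ft_force: [0.4, -0.9, 0.4]
gripper_width: 87.8
```

```bash

python3 - <<'E'
from g import *
s,c,im=snap('w16');go(s,484.5,-56.9,25)
E
```

```text
pos [485.9 -57.9  91.8] toolx [ 0.0027 -0.001  -1.    ] tooly [-9.550e-02 -9.954e-01  7.000e-04] yaw -1.6664
shift m [ 0.0668 -0.0009  0.0016]
```

View pics/w16.png

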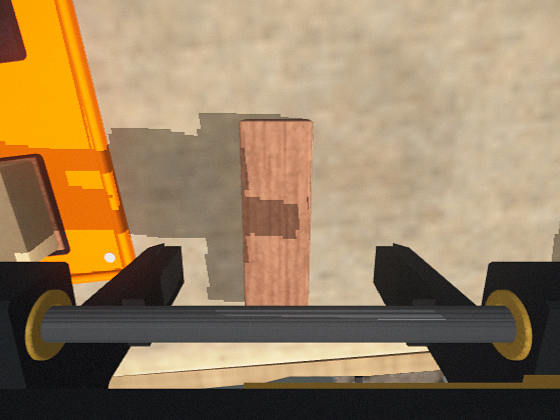

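Call:
carry_out --pt "0 0.03 -0.0005 0.0006 0" --pt "0 0.026 0 0 0" --pt "0 0.0105 0 0 0" --pt "0 0 0 0 0" --pt "1 0 0 0 0" --pt "1 0 0 0 0" --pt "1 0 0 0 0" --pt "1 0 0 0 0" --pt "1 0 0 0 0" --pt "1 0 0 0 0" --grip_force 20

```text
t: 31.75
position: [484.3, -57.0, 23.5]
tcp_rot: [0.706, -0.034, -0.706, -0.034]
ft_force: [0.3, 0.9, 0.4]
gripper_width: 41.9
```

```bash

python3 - <<'E'
from g import *
s,c,im=snap('w17');go(s,617.6,145,150)
cv2.imwrite('pics/w17c.png',cv2.resize(im[60:320,150:410],None,fx=2,fy=2))
E
```

```text
pos [484.3 -57.   23.5] toolx [ 1.e-04 -1.e-04 -1.e+00] tooly [-9.630e-02 -9.954e-01  1.000e-04] yaw -1.6672
shift m [-0.1265 -0.2139 -0.1132]
```

View pics/w17c.png

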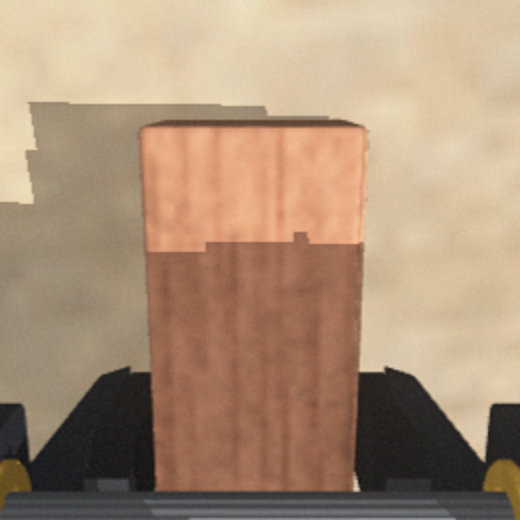

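Call:
carry_out --pt "1 0 0 0 0" --pt "1 0 0 0 0"

```text
t: 32.0
position: [484.3, -57.0, 23.5]
tcp_rot: [0.706, -0.034, -0.706, -0.034]
ft_force: [-0.2, -0.1, 2.5]
gripper_width: 39.9
```

Call:
carry_out --pt "1 -0.0365 0 0 0" --pt "1 -0.045 0 0 0" --pt "1 -0.045 0 0 0" --pt "1 0 -0.03565 -0.01887 0" --pt "1 0 -0.03565 -0.01887 0" --pt "1 0 -0.03565 -0.01887 0" --pt "1 0 -0.03565 -0.01887 0" --pt "1 0 -0.03565 -0.01887 0" --pt "1 0 -0.03565 -0.01887 0" --pt "1 0 0 0 0"

```text
t: 33.0
position: [618.5, 148.6, 148.9]
tcp_rot: [-0.706, 0.033, 0.706, 0.033]
ft_force: [-0.1, -0.0, -1.0]
gripper_width: 40.2
```

Call:
carry_out --pt "1 0 0 0 -0.1408" --pt "1 0 0 0 -0.1408" --pt "1 0 0 0 -0.1408" --pt "1 0 0 0 -0.1408" --pt "1 0 0 0 -0.1408" --pt "1 0 0 0 -0.1408" --pt "1 0 0 0 -0.1408" --pt "1 0 0 0 -0.1408" --pt "1 0 0 0 -0.1408" --pt "1 0 0 0 -0.1408" --pt "1 0 0 0 -0.1408" --pt "1 0 0 0 -0.1408" --pt "1 0 0 0 0" --pt "1 0 0 0 0"

```text
t: 34.4
position: [617.4, 144.6, 149.8]
tcp_rot: [0.495, 0.505, -0.496, 0.504]
ft_force: [0.8, -0.0, -0.4]
gripper_width: 39.9
```

```bash

python3 - <<'E'
from g import *
s,c,im=snap('w18');go(s,617.7,144.9,30);print(s['gripper_width'])
E
```

```text
pos [617.4 144.6 149.8] toolx [-5.e-04 -1.e-04 -1.e+00] tooly [ 9.998e-01  1.820e-02 -6.000e-04] yaw 0.0182
shift m [ 0.1198  0.0004 -0.0003]
39.861294059831685
```

View pics/w18.png

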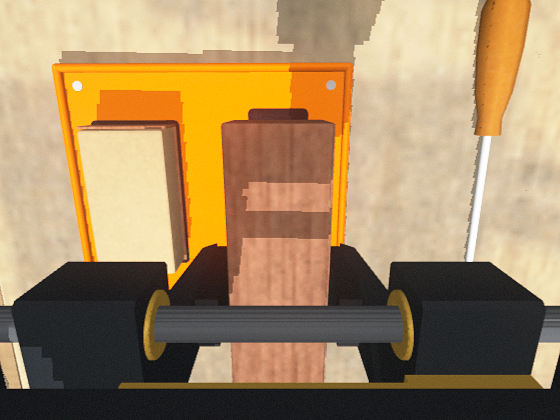

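Call:
carry_out --pt "1 0.03 0.0003 -0.0003 -0.003" --pt "1 0.03 0 0 0" --pt "1 0.03 0 0 0" --pt "1 0.02 0 0 0" --pt "1 0.005 0 0 0" --pt "1 0.002 0 0 0" --pt "1 0 0 0 0"

```text
t: 35.15
position: [618.4, 145.3, 34.0]
tcp_rot: [0.494, 0.506, -0.493, 0.506]
ft_force: [0.3, 0.4, -1.0]
gripper_width: 40.3
```

Call:
carry_out --pt "1 0.0015 0 0 0" --pt "1 0 0 0 0"

```text
t: 35.35
position: [618.2, 145.3, 32.2]
tcp_rot: [0.494, 0.506, -0.493, 0.507]
ft_force: [-1.2, -0.7, -1.5]
gripper_width: 40.1
```

Call:
carry_out --pt "1 0.0015 -0.0003 0 0" --pt "1 0.0008 0 0 0" --pt "1 0 0 0 0"

```text
t: 35.65
position: [617.5, 145.3, 29.1]
tcp_rot: [0.494, 0.506, -0.494, 0.506]
ft_force: [-0.7, 0.5, -0.8]
gripper_width: 39.9
```

Call:
carry_out --pt "1 0.0008 0 0 0" --pt "1 0 0 0 0"

```text
t: 35.85
position: [617.7, 145.3, 28.6]
tcp_rot: [0.494, 0.506, -0.494, 0.506]
ft_force: [-1.2, -0.1, 0.9]
gripper_width: 40.2
```

Call:
carry_out --pt "1 0.0005 0 0 0" --pt "0.3 0 0 0 0" --pt "0.3 0 0 0 0" --pt "0.3 0 0 0 0" --pt "0.3 0 0 0 0" --pt "0.3 -0.02 0 0 0" --pt "0 -0.045 0 0 0" --pt "0 -0.045 0 0 0" --pt "0 -0.045 -0.02 0 0" --pt "0 -0.045 -0.02 0.02 0" --pt "0 -0.045 -0.015 0.03 0" --pt "0 -0.025 0 0.02 0" --pt "0 0 0 0 0" --pt "0 0 0 0 0"

```text
t: 37.25
position: [567.0, 78.5, 289.6]
tcp_rot: [0.494, 0.506, -0.494, 0.506]
ft_force: [0.8, 0.7, -1.1]
gripper_width: 88.1
```

```bash

python3 - <<'E'
from g import *
s,c,im=snap('w19');go(s,415,-60,280);print((-c['R'].T@c['t']).round(0))
grid(im,c,5,440,690,30,260,2.4,'pics/r19.png')
cv2.imwrite('pics/scene9.png',optics.grab_frame('scene'))
t=optics.grab_frame('top')
cv2.imwrite('pics/top9.png',cv2.resize(t[120:320,110:420],None,fx=2.55,fy=2.55,interpolation=cv2.INTER_CUBIC))
E
```

```text
pos [567.   78.5 289.6] toolx [-4.e-04  3.e-04 -1.e+00] tooly [ 9.997e-01  2.470e-02 -4.000e-04] yaw 0.0247
shift m [ 0.0097 -0.1554  0.1347]
[566. 148. 419.]
```

View pics/r19.png

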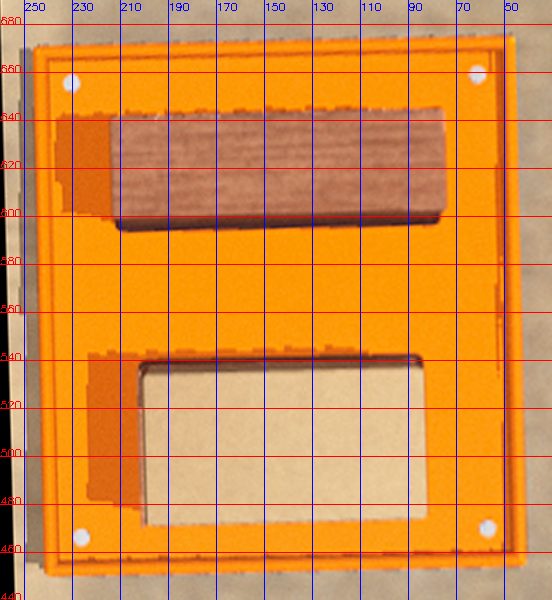

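View pics/scene9.png

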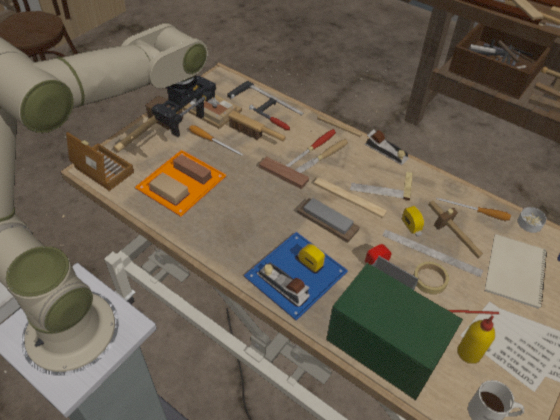

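View pics/top9.png

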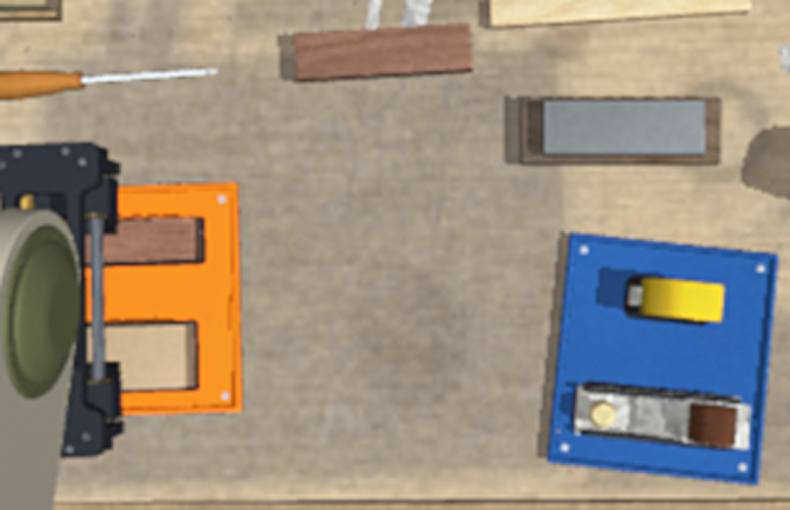

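```bash
python3 -c "
from cell import workorder
print(workorder.sign_off())"
```

```text
the job is handed in; nothing more can be done
None
```

Both kits are made up and the job is handed in, at about 37.5 s on the robot's clock. I set the block plane and then the tape measure in the blue tray, followed by the sanding block and then the short hardwood block in the orange tray. Each one stands upright along its outline and is released; the gripper ended open and clear, at TCP height about 290 mm.

**Last checks:**
- **Centring:** the wrist-camera pictures put the tape measure and the short block within about 1 mm of their outline centres, and the plane about 1–1.5 mm off along its length.
- **Sanding block:** it measured about 1 mm off along its length. Across its width the picture reading was up to 2 mm off the gripper's own position at release. I put that down to its bevelled top edge and did not correct it.
- **Things to leave:** the long offcut, screwdriver and oil stone lie where they were in the first top picture.
- **Forces:** the wrist force was read only at the end of each move, so I have no peak values; those readings stayed below about 10 N.

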